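# Take nested beakers apart and sort them into their size rows

### The arm

A 6-joint arm with a two-finger parallel gripper is mounted at the origin on a cart in front of the work surface, level with it; the furniture and walls round the work are solid. World frame = base frame: x ahead of the robot, y to its left, z up, the work surface at z = 0. Lengths are in mm, angles in rad, forces in N, time in s.
With the tool pointing down it reaches from about 350 to 775 mm from the base axis. Payload 7.3 kg.
Tool frame: the origin (TCP) lies midway between the tips of the shut fingers; the grasp point (between the pads) lies 19 mm behind it; z points along the fingers, y is the line along which they close (so a half turn about z gives the same grasp; the last joint's range is limited). The gripper opens to 92 mm and grips with 3 to 60 N. Pads are 19 mm wide; open, the fingers measure 130 mm over their backs; the gripper's body (75 mm by 190 mm) begins 47 mm behind the grasp point.
Start: joints at [-1.283, 0.342, 1.524, -0, 1.275, -0.146], TCP at [220.693, -476.382, 226.741] pointing down, gripper open.
Joint ranges: [-2.53, 2.53], [-0.77, 2.02], [0.04, 2.7], [-1, 4.14], [0.28, 2.66], [-3.11, 3.11]. Speed limits (rad/s): [2.57, 2.57, 3.14, 3.14, 3.14, 3.14].

### API

Orientations are given as [roll, pitch, yaw] about the fixed x, y, z axes, in that order (R = Rz(yaw) Ry(pitch) Rx(roll)).
In Python, from plant import get_obs, capture, camera_model, close_job, search_frame, regions_of, pinpoint gives the robot as it stands. The module is installed in compiled form; this text tells all that it offers.
- The arm moves only by the shell command python3 -m pendant 'ROWS'. ROWS is JSON, one flat list of numbers, 7 for each row, row after row: the shift along the tool's x, y, z in units of 30 mm (1.0 is 30 mm), then the turn, a rotation vector about the tool's x, y, z in units of 4 degrees (1.0 is 4 degrees), then the closure, from -1 (fully open) to 1 (shut), so that 0 is half open. In form: [dx, dy, dz, wx, wy, wz, gripper, dx, dy, dz, wx, wy, wz, gripper, ...]. A call has 1 to 12 rows; each row shifts and turns the commanded pose from where the row before left it, along the tool's axes as they then stand; what a row does not reach is not made up. A row lasts 1/10 s, in which the tool goes at most 50 mm and 8.59 degrees, less where a joint would pass 70% of its speed; a pose out of reach is approached as far as the arm can. A call with a number of a shift or a turn outside -1 to 1 is refused whole. A call with a gripper value outside its range is refused whole. The fingers move at their own pace and stop on an object; the grip force is fixed at half the most. Time passes only in rows, so rows that do not move let the fingers close. It gives the time, the measured TCP pose, the force, the opening and the grip force at its end, in the units of the state.
- get_obs(): the state, without advancing time (a new reading comes with each control period).
- capture(name): name is "side" or "top"; returns the picture (420x560x3 uint8, red, green, blue); there is no depth.
- camera_model(name): a dict with "fov_y" (degrees; the focal length in pixels is half the picture's height over the tangent of half this angle, whatever the lens; pixels are square), "cx", "cy" (the principal point, pixels), "D" ([k1, k2, p1, p2, k3] as OpenCV has them; the pictures are not rectified), "pose" (4x4, takes a point from camera to world coordinates). Camera axes: x right, y up, looking along -z (the intrinsics and any distortion apply to the point x, -y, -z); pixel columns grow to the right and rows downward; lengths in mm; the calibration is good to about 2 mm. A picture is of the moment at which its call begins. camera_model takes no time and is no camera call.
- close_job(): hands the job in; it is judged then, once.
Trained networks look in the newest picture that a camera, given by its name, has taken for a name from the list of things; names that differ only in an ending like _2 or _b are one class to them, and where a whole thing is asked for, a point or a joint stands for the part that bears it (a point fixed in the world has none). Each returns a list of dicts, best first, with "score" (0 to 1); they miss things now and then, are a little off and sometimes report something else, mostly with a low value. They report only what shows in the picture. A call takes as long as a camera call.
- search_frame(camera, thing): "location" ([column, row] in pixels, amid what is visible of it).
- regions_of(camera, thing): "pixels" (420x560 bool, what is visible of it) and "location" ([column, row] in pixels, amid what is visible of it).
- pinpoint(camera, thing): "location" ([column, row] in pixels: a listed point, or the origin of a listed thing).
The state is a dict: "time": time; "joint_positions": joint angles; "dq": joint speeds; "tau": joint torques, N m; "tool_pos": TCP position; "tcp_rot": TCP orientation; "contact_force": force on the tool from outside, world axes, zero at the start; "moment": the same for the moment, N m; "grip_width": finger opening in mm; "finger_force": force on a finger pad.
Only numpy, scipy, OpenCV 4.12 (cv2) and the standard library are available. Lean on these libraries where they do the work, as an engineer would, in place of code of your own. Each camera call takes 0.05 s, during which the arm holds its last target. There are 200 camera calls.

### The job

Three steel beakers stand nested in the leaning stand. Take them apart one at a time, smallest first, drawing each out along the leaning axis so that the others stay in the stand until their turn, and set it down upright (do not drop it) in the free part of the tray row where a beaker of the same size already stands. Leave the beakers already in the tray and everything else where they are.

Things in the scene. Friction and masses are not known exactly. Their poses are not given: they have to be found in the camera images.
- small_beaker: The small nested steel beaker: straight round sides, outer diameter 32 mm, height 80 mm, wall 3 mm, inner floor 34 mm above the underside, under 0.25 kg. It starts inside the medium one, 34 mm sticking out above its rim. Nested beakers overlap 46 mm and slide freely with 3.5 mm play all round. Origin: centre of the underside; z along its axis to the open mouth.
- medium_beaker: The medium nested steel beaker: straight round sides, outer diameter 45 mm, height 80 mm, wall 3 mm, inner floor 34 mm above the underside, under 0.25 kg. It starts inside the large one, 34 mm sticking out above its rim. Nested beakers overlap 46 mm and slide freely with 3.5 mm play all round. Origin: centre of the underside; z along its axis to the open mouth.
- large_beaker: The large nested steel beaker: straight round sides, outer diameter 58 mm, height 80 mm, wall 3 mm, inner floor 34 mm above the underside, under 0.25 kg. It starts outermost, in the leaning stand. Nested beakers overlap 46 mm and slide freely with 3.5 mm play all round. Origin: centre of the underside; z along its axis to the open mouth.
- small_model: Loose steel beaker of the same shape and size as the small nested one (diameter 32 mm, height 80 mm), standing upright at the far end of one tray row and marking it as the row for small beakers; which row varies. Origin: centre of the underside; axes parallel to the tray's.
- medium_model: Loose steel beaker of the same shape and size as the medium nested one (diameter 45 mm, height 80 mm), standing upright at the far end of one tray row and marking it as the row for medium beakers; which row varies. Origin: centre of the underside; axes parallel to the tray's.
- large_model: Loose steel beaker of the same shape and size as the large nested one (diameter 58 mm, height 80 mm), standing upright at the far end of one tray row and marking it as the row for large beakers; which row varies. Origin: centre of the underside; axes parallel to the tray's.
- tray: Fixed wooden tray 200 (x) by 230 (y) by 20 mm high; low 5 mm walls make three equal rows along x, each 70 mm wide inside, centre lines at y = -75, 0, +75 mm; row floor at z = 5 mm. Model beakers stand at x = +55 mm; the near part (about x = -50 mm) of each row is free. Origin: centre of the underside; x points away from the robot.
- stand: Small fixed wooden stand, base 105 (x) by 80 mm (y). The nest stands on its sloped foot plate (centre x +25, z +48 mm), leaning 32 degrees (0.559 rad) from vertical towards the stand's -x (towards the robot). Two thin rails support it on the lower side up to 58 mm; its sides (+y, -y) and upper side are free. Origin: centre of the underside.
- mug: Green mug with handle, 96 mm high, on the right of the worktop; a bystander. Origin: centre of the underside.
- glass: Clear drinking glass, diameter 79 mm, 90 mm high, on the right of the worktop; a bystander. Origin: centre of the underside.
- tumbler: Second clear drinking glass, diameter 79 mm, 90 mm high, at the left front by the hob; a bystander. Origin: centre of the underside.
- teaspoon: Steel teaspoon lying on the worktop in front of the hob, 130 by 26 by 11 mm, lying along its x; a bystander. Origin: centre of the underside.
- scourer: Steel wool scourer, about 50 mm across, 30 mm high, on the worktop between tray and stand; a bystander. Origin: centre of the underside.

How it is judged (in metres and radians):
On the way, in this order (a step that is already met when the one before it is completed fails the run):
1. the small beaker is pulled clear of the nest while the medium and large ones stay in the stand (distance between small_beaker and medium_beaker above 0.09 m and distance of each of medium_beaker, large_beaker from where it was at the start of the episode below 0.03 m), for 0.1 s.
2. the small beaker stands in the small row and is let go, the medium and large ones still in the stand (angle between small_beaker's own z axis and vertical below 0.06 rad and z of small_beaker in the frame of tray between 0.001 and 0.01 m and y of small_beaker in the frame of small_model between -0.033 and 0.033 m and x of small_beaker in the frame of tray between -0.09 and 0.09 m and linear speed of small_beaker below 0.02 m/s and angular speed of small_beaker below 0.2 rad/s and contact force between the fingers and small_beaker below 0.05 N and distance of each of medium_beaker, large_beaker from where it was at the start of the episode below 0.03 m), for 0.2 s.
3. the medium beaker is pulled clear of the large one, which stays in the stand (distance between medium_beaker and large_beaker above 0.09 m and distance of large_beaker from where it was at the start of the episode below 0.03 m), for 0.1 s.
4. the medium beaker stands in the medium row and is let go, the large one still in the stand (angle between medium_beaker's own z axis and vertical below 0.06 rad and z of medium_beaker in the frame of tray between 0.001 and 0.01 m and y of medium_beaker in the frame of medium_model between -0.033 and 0.033 m and x of medium_beaker in the frame of tray between -0.09 and 0.09 m and linear speed of medium_beaker below 0.02 m/s and angular speed of medium_beaker below 0.2 rad/s and contact force between the fingers and medium_beaker below 0.05 N and distance of large_beaker from where it was at the start of the episode below 0.03 m), for 0.2 s.
At the end, for the whole second after the job is handed in: Each of the three beakers stands upright (within 0.06 rad), at rest, on the floor of the tray in the row of the model beaker of its own size (its centre within 33 mm sideways of the model's and within the tray's length) (angle between each of small_beaker, medium_beaker, large_beaker's own z axis and vertical below 0.06 rad and z of small_beaker in the frame of tray between 0.001 and 0.01 m and y of small_beaker in the frame of small_model between -0.033 and 0.033 m and x of small_beaker in the frame of tray between -0.09 and 0.09 m and z of medium_beaker in the frame of tray between 0.001 and 0.01 m and y of medium_beaker in the frame of medium_model between -0.033 and 0.033 m and x of medium_beaker in the frame of tray between -0.09 and 0.09 m and z of large_beaker in the frame of tray between 0.001 and 0.01 m and y of large_beaker in the frame of large_model between -0.033 and 0.033 m and x of large_beaker in the frame of tray between -0.09 and 0.09 m and linear speed of each of small_beaker, medium_beaker, large_beaker below 0.02 m/s and angular speed of each of small_beaker, medium_beaker, large_beaker below 0.2 rad/s); the robot touches nothing.
It fails at once if a nested beaker is dropped or thrown (faster than 0.7 m/s out of the fingers) ((linear speed of small_beaker above 0.7 m/s and contact force between the fingers and small_beaker below 0.05 N) or (linear speed of medium_beaker above 0.7 m/s and contact force between the fingers and medium_beaker below 0.05 N) or (linear speed of large_beaker above 0.7 m/s and contact force between the fingers and large_beaker below 0.05 N)).
It fails at once if a beaker that already stood in the tray is moved more than 20 mm or tipped (distance of any of small_model, medium_model, large_model from where it was at the start of the episode above 0.02 m or angle between any of small_model, medium_model, large_model's own z axis and vertical above 0.3 rad).
It fails at once if a bystander is moved more than 30 mm (distance of any of mug, glass, tumbler, teaspoon, scourer from where it was at the start of the episode above 0.03 m).
It also fails if it takes over 72 s, if anything falls off the work surface, if the arm or the gripper's body presses on something with over 40 N, if the wrist force passes 120 N, or if a joint passes its speed limit or range.

## Working session

There is one attempt and no reset: what is moved stays moved. The work goes in short steps, Python scripts to look and compute and a shell command to move; the robot and the scene stay as the last step left them, time stands still between calls to the robot, and variables do not carry over. Pictures are saved under pics/ and viewed, at most 10 in all, crops included, and the job is handed in when it is done.

```bash
mkdir -p pics
cat > h.py <<'E'
import numpy as np, cv2
from scipy.spatial.transform import Rotation as R
from plant import *
def K(n):
    m=camera_model(n); f=210/np.tan(np.radians(m["fov_y"]/2))
    return np.array([[f,0,m["cx"]],[0,f,m["cy"]],[0,0,1.]]),np.array(m["D"],float),np.array(m["pose"],float)
def ray(n,uv):
    k,D,P=K(n); p=cv2.undistortPoints(np.array([[uv]],float),k,D)[0,0]
    d=P[:3,:3]@np.array([p[0],-p[1],-1]); return P[:3,3],d/np.linalg.norm(d)
def at_z(n,uv,z):
    o,d=ray(n,uv); return o+d*(z-o[2])/d[2]
def tri(a,b):
    (o1,d1),(o2,d2)=ray("side",a),ray("top",b)
    s=np.linalg.lstsq(np.c_[d1,-d2],o2-o1,rcond=None)[0]
    p,q=o1+s[0]*d1,o2+s[1]*d2; return (p+q)/2,np.linalg.norm(p-q)
def proj(n,X):
    k,D,P=K(n); c=(np.array(X,float).reshape(-1,3)-P[:3,3])@P[:3,:3]*[1,-1,-1]
    return cv2.projectPoints(c,np.zeros(3),np.zeros(3),k,D)[0][:,0]
E
python3 - <<'E'
from h import *
np.set_printoptions(precision=1,suppress=True)
for n in("side","top"):
    cv2.imwrite(f"pics/{n}0.png",capture(n)[:,:,::-1]); print(n,K(n))
for t in "small_beaker medium_beaker large_beaker small_model medium_model large_model tray stand scourer mug glass tumbler teaspoon".split():
    r={n:pinpoint(n,t)[:3] for n in("side","top")}
    for n in r: print(t,n,[(np.array(x["location"]),round(x["score"],2)) for x in r[n]])
    if r["side"] and r["top"]: print("   ",tri(r["side"][0]["location"],r["top"][0]["location"]))
print(get_obs())
E
```

```text
side (array([[491.6,   0. , 279.5],
       [  0. , 491.6, 213.6],
       [  0. ,   0. ,   1. ]]), array([-0.1,  0. ,  0. ,  0. ,  0. ]), array([[  -0.6,    0.4,   -0.6, -419.2],
       [  -0.8,   -0.4,    0.5,  799.7],
       [   0. ,    0.8,    0.6, 1001.2],
       [   0. ,    0. ,    0. ,    1. ]]))
top (array([[494. ,   0. , 276.4],
       [  0. , 494. , 208.4],
       [  0. ,   0. ,   1. ]]), array([-0.1,  0. ,  0. ,  0. ,  0. ]), array([[   0.2,    0.9,   -0.2,  132.6],
       [  -1. ,    0.2,   -0. , -119.3],
       [   0. ,    0.2,    1. , 2006.4],
       [   0. ,    0. ,    0. ,    1. ]]))
small_beaker side [(array([316.4, 216.5]), 0.52), (array([379.8, 207.5]), 0.38)]
small_beaker top [(array([294.7, 241.2]), 0.48)]
    (array([ 475.4, -126.3,  103. ]), np.float64(1.1531690530881096))
medium_beaker side [(array([311.8, 221.4]), 0.68)]
medium_beaker top [(array([295.1, 240.1]), 0.56)]
    (array([ 487.8, -124.7,   76.6]), np.float64(8.64525554563521))
large_beaker side [(array([309.2, 223.6]), 0.65)]
large_beaker top [(array([298. , 234.8]), 0.6)]
    (array([ 513.4, -133.8, 
[... 1385 characters left out ...]
7]), 0.79)]
tumbler top [(array([156.8, 218.9]), 0.88)]
    (array([461.5, 461.6, -21. ]), np.float64(7.009268898562597))
teaspoon side [(array([308.4, 224.1]), 0.66), (array([193.8, 312.3]), 0.65)]
teaspoon top [(array([182. , 222.7]), 0.48)]
    (array([318.6, 201.4, 358.8]), np.float64(204.22992550604897))
{'time': 1.4, 'joint_positions': array([-1.3,  0.3,  1.5,  0. ,  1.3, -0.1]), 'dq': array([ 0.,  0., -0., -0., -0.,  0.]), 'tau': array([ -0. , -43.1, -24.4,   0.1,   0. ,  -0. ]), 'tool_pos': array([ 220.7, -476.4,  226.7]), 'tcp_rot': array([3.1, 0. , 0.4]), 'contact_force': array([ 0.4, -0.1,  0.5]), 'moment': array([0., 0., 0.]), 'finger_force': 0.0, 'grip_width': 91.69263530348026}
```

Run:
```python
import cv2
a=cv2.imread("pics/side0.png")[180:300,150:360]; b=cv2.imread("pics/top0.png")[150:270,190:320]
cv2.imwrite("pics/s0c.png",cv2.resize(a,None,fx=3.8,fy=3.8,interpolation=cv2.INTER_CUBIC))
cv2.imwrite("pics/t0c.png",cv2.resize(b,None,fx=5,fy=5,interpolation=cv2.INTER_CUBIC))
```

```text
(no output)
```

View pics/s0c.png

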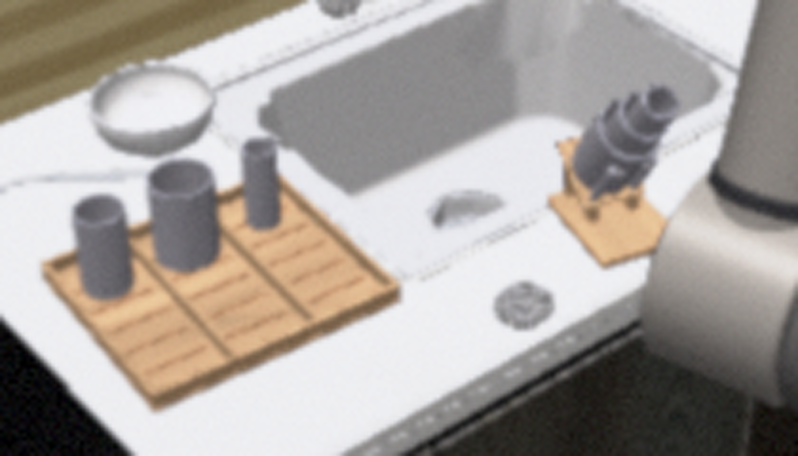

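View pics/t0c.png

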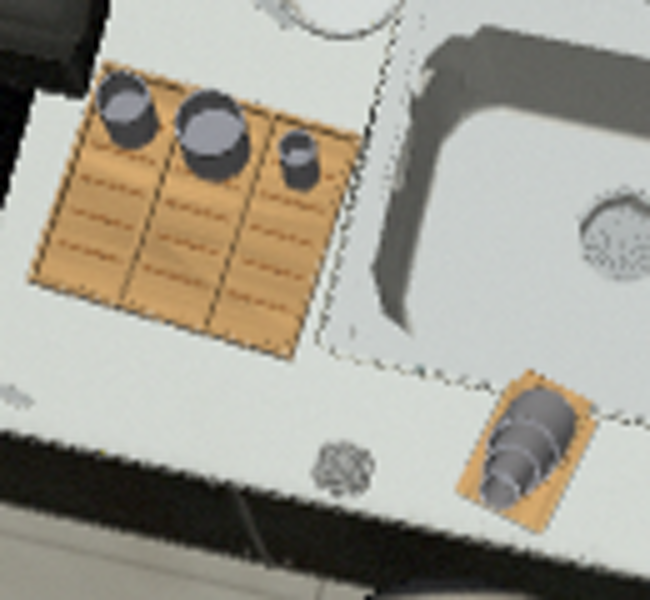

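The top view shows the tray rows, left to right, as medium, large and small. The tray corners are at about (211,162), (262,177), (248,221) and (196,206), and the nest lies around (296,240). Next I fit the tray and nest poses.

```bash
cat > fit.py <<'E'
from h import *
from scipy.optimize import minimize
np.set_printoptions(precision=1,suppress=True)
c=np.array([[105,62],[362,135],[292,357],[30,282]])/5+[190,150]
P=np.array([at_z("top",u,20) for u in c]); # TL(+x,+y) TR(+x,-y) BR BL
ctr=P.mean(0); ux=(P[0]+P[1]-P[2]-P[3])/2; uy=(P[0]+P[3]-P[1]-P[2])/2
print("tray",ctr,np.linalg.norm(ux),np.linalg.norm(uy),"yaw",np.arctan2(ux[1],ux[0]),np.arctan2(-uy[0],uy[1]))
for n,z in(("side",85),):
    for t in("small_model","medium_model","large_model"): pass
# nest silhouette
M={}
for n in("side","top"):
    capture(n); m=np.zeros((420,560),bool)
    for t in("small_beaker","medium_beaker","large_beaker"):
        r=regions_of(n,t)
        if r:
            m|=r[0]["pixels"]; print(n,t,r[0]["score"],r[0]["pixels"].sum(),r[0]["location"])
    M[n]=m; 
def cyl(o,ax,r,h):
    u=np.cross(ax,[0,1,.3]);u/=np.linalg.norm(u);v=np.cross(ax,u);a=np.linspace(0,2*np.pi,24)
    ring=r*(np.outer(np.cos(a),u)+np.outer(np.sin(a),v)); return np.r_[o+ring,o+ax*h+ring]
def render(n,p):
    x,y,yaw=p; Rz=R.from_euler("z",yaw).as_matrix(); l=np.radians(32)
    ax=Rz@[-np.sin(l),0,np.cos(l)]; o=np.array([x,y,0])+Rz@[25,0,48]
    im=np.zeros((420*4,560*4),np.uint8)
    for k,r in enumerate((29,22.5,16)):
        q=proj(n,cyl(o+ax*34*k,ax,r,80)); cv2.fillConvexPoly(im,cv2.convexHull(((q+.5)*4).astype(np.int32)),255)
    return cv2.resize(im,(560,420),interpolation=cv2.INTER_AREA)/255.
def cost(p): return sum(np.abs(render(n,p)-M[n]).sum()/M[n].sum() for n in M)
best=min((minimize(cost,[495,-130,y0],method="Nelder-Mead",options=dict(initial_simplex=[[495,-130,y0],[510,-130,y0],[495,-115,y0],[495,-130,y0+.3]])) for y0 in(-.6,-.3,0,.3,.6)),key=lambda s:s.fun)
x,y,yaw=best.x; print("stand",best.x,best.fun)
E
python3 fit.py
```

```text
tray [633.6 183.7  20. ] 199.64763088574585 227.31821048345535 yaw -0.059520188069143956 -0.05875792560300373
side small_beaker 0.43 134 [319.6, 208.8]
side medium_beaker 0.46 113 [315.2, 216.7]
side large_beaker 0.64 214 [306.9, 222.4]
top medium_beaker 0.51 85 [296.2, 241.6]
top large_beaker 0.7 88 [300.9, 230.1]Traceback (most recent call last):
  File "fit.py", line 30, in <module>
    best=min((minimize(cost,[495,-130,y0],method="Nelder-Mead",options=dict(initial_simplex=[[495,-130,y0],[510,-130,y0],[495,-115,y0],[495,-130,y0+.3]])) for y0 in(-.6,-.3,0,.3,.6)),key=lambda s:s.fun)
  File "fit.py", line 30, in <genexpr>
    best=min((minimize(cost,[495,-130,y0],method="Nelder-Mead",options=dict(initial_simplex=[[495,-130,y0],[510,-130,y0],[495,-115,y0],[495,-130,y0+.3]])) for y0 in(-.6,-.3,0,.3,.6)),key=lambda s:s.fun)
              ~~~~~~~~^^^^^^^^^^^^^^^^^^^^^^^^^^^^^^^^^^^^^^^^^^^^^^^^^^^^^^^^^^^^^^^^^^^^^^^^^^^^^^^^^^^^^^^^^^^^^^^^^^^^^^^^^^^^^^^^^^^^^^^^^^^^^^^^^^^^
    res = _minimize_neldermead(fun, x0, args, callback, bounds=bounds,
                               **options
[... 156 characters left out ...]
M[n]).sum()/M[n].sum() for n in M)
                        ~~~^^^^^^^^^^^^^^^^^^^^^^^^^^^^^^^^^^^^^^^^^^^^^^^^^^^^^^
  File "fit.py", line 29, in <genexpr>
    def cost(p): return sum(np.abs(render(n,p)-M[n]).sum()/M[n].sum() for n in M)
                                   ~~~~~~^^^^^
  File "fit.py", line 27, in render
    q=proj(n,cyl(o+ax*34*k,ax,r,80)); cv2.fillConvexPoly(im,cv2.convexHull(((q+.5)*4).astype(np.int32)),255)
  File "h.py", line 17, in proj
    k,D,P=K(n); c=(np.array(X,float).reshape(-1,3)-P[:3,3])@P[:3,:3]*[1,-1,-1]
          ~^^^
  File "h.py", line 5, in K
    m=camera_model(n); f=210/np.tan(np.radians(m["fov_y"]/2))
ValueError: time passes only in moves, steps and waits
```

```bash
sed -i 's/^def K/import functools\n@functools.cache\ndef K/' h.py
python3 - <<'E'
s=open('fit.py').read()
i=s.index("# nest silhouette"); j=s.index("def cyl")
s=s[:i]+'''M={}
for n,(r0,r1,c0,c1) in dict(side=(200,234,300,332),top=(226,254,284,310)).items():
    a=cv2.imread(f"pics/{n}0.png").astype(int); m=np.zeros((420,560),bool)
    w=a[r0:r1,c0:c1]; m[r0:r1,c0:c1]=(w.max(2)<165)&(w.max(2)-w.min(2)<35)
    k,l,st,_=cv2.connectedComponentsWithStats(m.astype(np.uint8)); m=l==1+st[1:,4].argmax(); M[n]=m; print(n,m.sum())
'''+s[j:]+'''
o=[]
for n,(r0,r1,c0,c1) in dict(side=(190,244,290,342),top=(216,264,274,326)).items():
    a=cv2.imread(f"pics/{n}0.png"); z=lambda b:cv2.resize(b[r0:r1,c0:c1],(400,400),interpolation=cv2.INTER_NEAREST)
    A=z(a)
    for m,col in((M[n],(0,0,255)),(render(n,best.x)>.5,(0,255,0))):
        cs=cv2.findContours(z(m.astype(np.uint8)),cv2.RETR_EXTERNAL,cv2.CHAIN_APPROX_NONE)[0]; cv2.drawContours(A,cs,-1,col,1)
    o.append(A)
cv2.imwrite("pics/fit.png",np.hstack(o))
'''
open('fit.py','w').write(s)
E
python3 fit.py
```

```text
tray [633.6 183.7  20. ] 199.64763088574585 227.31821048345535 yaw -0.059520188069143956 -0.05875792560300373
side 561
top 302
stand [ 491.1 -126.1   -0.3] 0.28632978424220207
```

View pics/fit.png

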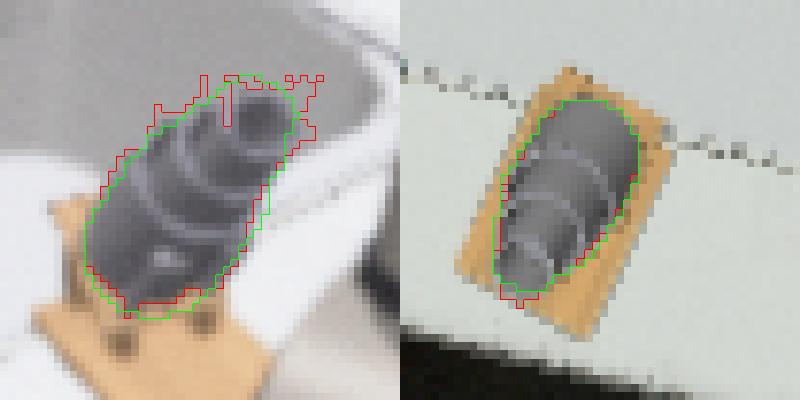

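```bash
sed -i 's/<165)/<(132 if n=="side" else 165))/; s/"stand",best.x/"stand",best.x.round(3)/' fit.py
cat >> fit.py <<'E'
c=np.array([[295.5,224],[309.8,234],[298.4,256.8],[281.2,248.4]])
P=np.array([at_z("top",u,12) for u in c]); ux=(P[0]+P[1]-P[2]-P[3])/2; uy=(P[0]+P[3]-P[1]-P[2])/2
print("base",P.mean(0),np.linalg.norm(ux),np.linalg.norm(uy),round(np.arctan2(ux[1],ux[0]),3),round(np.arctan2(-uy[0],uy[1]),3))
E
python3 fit.py
```

```text
tray [633.6 183.7  20. ] 199.64763088574585 227.31821048345535 yaw -0.059520188069143956 -0.05875792560300373
side 386
top 302
stand [ 490.7 -126.3   -0.3] 0.5111568176665031
base [ 494.7 -132.8   12. ] 111.62696956147435 74.58991742528417 -0.274 -0.311
```

View pics/fit.png

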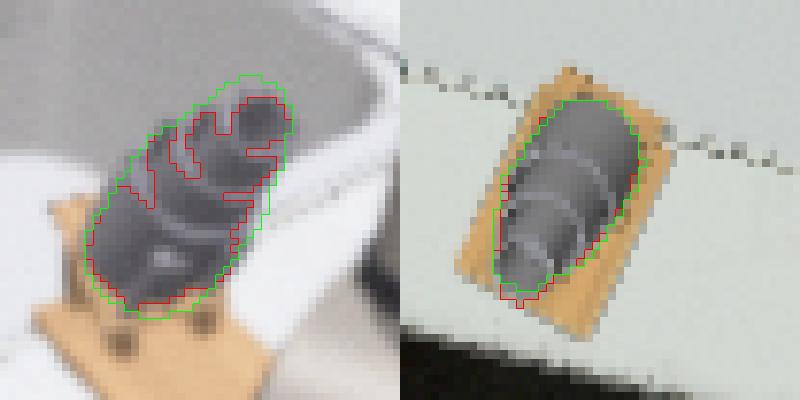

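The resting beakers will have slid to the low side of their play, 3.5 mm per level, so I add that to the model.

```bash
sed -i 's/cyl(o+ax\*34\*k,ax/cyl(o+ax*34*k+3.5*k*(Rz@[-np.cos(l),0,-np.sin(l)]),ax/; s/; M\[n\]=m; print/; h=cv2.convexHull(np.argwhere(m)[:,::-1].astype(np.int32)); f=np.zeros((420,560),np.uint8); cv2.fillConvexPoly(f,h,1); m=f>0; M[n]=m; print/' fit.py
python3 fit.py
```

```text
tray [633.6 183.7  20. ] 199.64763088574585 227.31821048345535 yaw -0.059520188069143956 -0.05875792560300373
side 488
top 319
stand [ 491.5 -126.4   -0.3] 0.1736099229249231
base [ 494.7 -132.8   12. ] 111.62696956147435 74.58991742528417 -0.274 -0.311
```

View pics/fit.png

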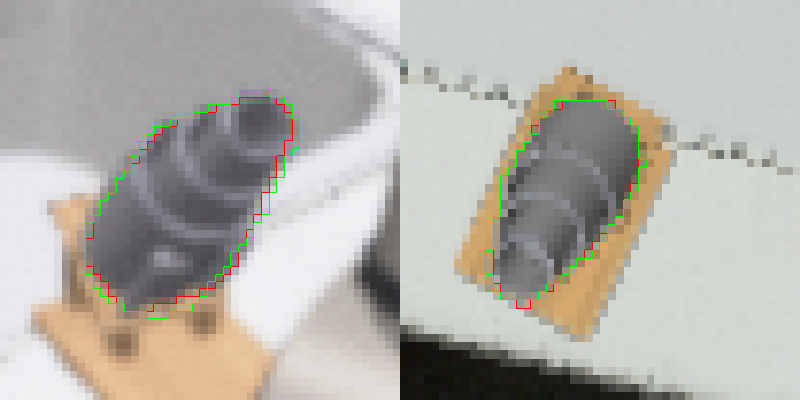

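```bash
cat > g.py <<'E'
from h import *
np.set_printoptions(precision=2,suppress=True)
S=np.array([491.5,-126.4,0]); YS=-.30; T=np.array([633.6,183.7,0]); YT=-.059; L=np.radians(32)
Rs=R.from_euler("z",YS); AX=Rs.apply([-np.sin(L),0,np.cos(L)]); LOW=Rs.apply([-np.cos(L),0,-np.sin(L)]); O=S+Rs.apply([25,0,48])
def nest(s,k): # TCP at axial coordinate s, k nesting level (2 small,1 medium,0 large)
    return O+AX*s+LOW*3.5*k, Rs*R.from_euler("y",-L)*R.from_euler("x",np.pi)
def tray(x,y,z,yaw=YT):
    return T+R.from_euler("z",YT).apply([x,y,0])+[0,0,z], R.from_euler("z",yaw)*R.from_euler("x",np.pi)
def plan(p,Rt):
    o=get_obs(); p0=o["tool_pos"]; R0=R.from_euler("xyz",o["tcp_rot"])
    alt=Rt*R.from_euler("z",np.pi)
    print("at",p0,o["tcp_rot"],"t",o["time"],"w",o["grip_width"],"F",o["contact_force"],"q",o["joint_positions"])
    for r in (Rt,): print("goal",p,"shift now",R0.inv().apply(p-p0)/30,"turn",np.degrees((R0.inv()*r).as_rotvec())/4,"shift after turn",r.inv().apply(p-p0)/30)
E
python3 -c "
from g import *
p,r=nest(190,2); plan(p,r); print(r.as_euler('xyz'),r.as_matrix()[:,2])"
```

```text
at [ 220.72 -476.38  226.75] [ 3.14 -0.    0.43] t 1.8 w 91.89751368363773 F [ 0.68  0.22 -0.19] q [-1.28  0.34  1.52  0.    1.28 -0.15]
goal [ 413.52 -102.28  205.42] shift now [11.07 -8.61  0.71] turn [-2.93  7.63 10.23] shift after turn [  1.7  -13.81   1.9 ]
[ 3.14 -0.56 -0.3 ] [ 0.51 -0.16 -0.85]
```

```bash
python3 -m pendant '[0.92,-0.72,0,0,0,0,-1,0.92,-0.72,0,0,0,0,-1,0.92,-0.72,0,0,0,0,-1,0.92,-0.72,0,0,0,0,-1,0.92,-0.72,0,0,0,0,-1,0.92,-0.72,0,0,0,0,-1,0.92,-0.72,0,0,0,0,-1,0.92,-0.72,0,0,0,0,-1,0.92,-0.72,0,0,0,0,-1,0.92,-0.72,0,0,0,0,-1,0.92,-0.72,0,0,0,0,-1,0.92,-0.72,0,0,0,0,-1]'
python3 -m pendant '[0,0,0,-0.27,0.69,0.93,-1,0,0,0,-0.27,0.69,0.93,-1,0,0,0,-0.27,0.69,0.93,-1,0,0,0,-0.27,0.69,0.93,-1,0,0,0,-0.27,0.69,0.93,-1,0,0,0,-0.27,0.69,0.93,-1,0,0,0,-0.27,0.69,0.93,-1,0,0,0,-0.27,0.69,0.93,-1,0,0,0,-0.27,0.69,0.93,-1,0,0,0,-0.27,0.69,0.93,-1,0,0,0,-0.27,0.69,0.93,-1,0,0,0,0,0,0,-1]'
python3 -c "
from g import *
plan(*nest(190,2))
for n in('side','top'):
    a=capture(n)[:,:,::-1]; cv2.imwrite(f'pics/{n}1.png',a)
s=cv2.imread('pics/side1.png')[150:260,250:390];t=cv2.imread('pics/top1.png')[190:300,230:370]
cv2.imwrite('pics/c1.png',cv2.resize(np.hstack([s,t]),None,fx=2.85,fy=2.85,interpolation=cv2.INTER_CUBIC))"
```

```text
time: 3.0
tool_pos: [412.8, -100.7, 226.9]
tcp_rot: [3.141, -0.0, 0.434]
contact_force: [0.9, -0.9, 0.7]
grip_width: 91.6
finger_force: 0.0
time: 4.2
tool_pos: [411.1, -101.2, 226.1]
tcp_rot: [3.138, -0.556, -0.299]
contact_force: [0.3, -0.7, -0.4]
grip_width: 92.1
finger_force: 0.0
at [ 411.15 -101.16  226.09] [ 3.14 -0.56 -0.3 ] t 4.2 w 92.0748605386225 F [ 0.29 -0.69 -0.42] q [-0.5  -0.12  2.21  0.21  0.51  1.21]
goal [ 413.52 -102.28  205.42] shift now [-0.29  0.01  0.63] turn [0.04 0.04 0.01] shift after turn [-0.29  0.01  0.63]
```

View pics/c1.png

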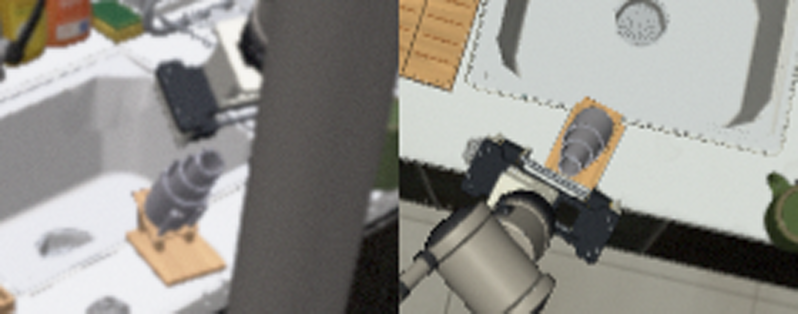

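```bash
python3 -m pendant '[-0.15,0,0.5,0,0,0,-1,-0.14,0,0.5,0,0,0,-1,0,0,0.5,0,0,0,-1,0,0,0.5,0,0,0,-1,0,0,0.5,0,0,0,-1,0,0,0.5,0,0,0,-1,0,0,0,0,0,0,-1]'
python3 -c "
from g import *
plan(*nest(118,2))
for n in('side','top'):
    a=capture(n)[:,:,::-1]; cv2.imwrite(f'pics/{n}2.png',a)
s=cv2.imread('pics/side2.png')[170:250,270:360];t=cv2.imread('pics/top2.png')[200:280,250:340]
cv2.imwrite('pics/c2.png',cv2.resize(np.hstack([s,t]),None,fx=4.4,fy=4.4,interpolation=cv2.INTER_CUBIC))"
```

```text
time: 5.0
tool_pos: [451.3, -117.5, 156.5]
tcp_rot: [-3.139, -0.543, -0.298]
contact_force: [-0.9, 0.1, 1.0]
grip_width: 92.0
finger_force: 0.0
at [ 451.33 -117.54  156.5 ] [-3.14 -0.54 -0.3 ] t 5.0 w 92.00166788812004 F [-0.92  0.06  1.03] q [-0.49  0.1   2.24  0.37  0.28  1.05]
goal [ 449.97 -113.55  144.36] shift now [-0.28 -0.11  0.3 ] turn [-0.05  0.22  0.02] shift after turn [-0.28 -0.11  0.3 ]
```

View pics/c2.png

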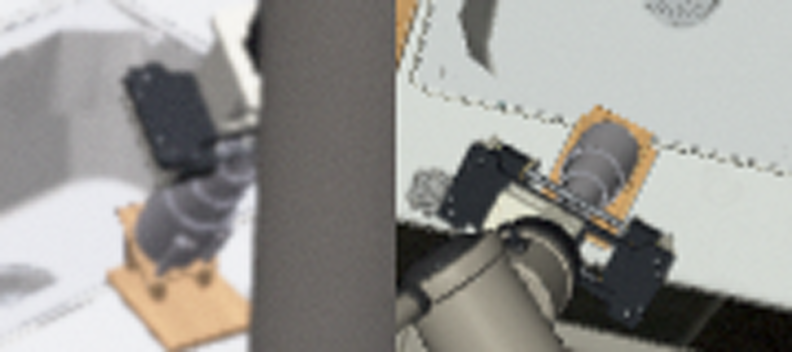

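```bash
cat >> g.py <<'E'
D=np.radians(16)
def nest(g,k,d=0): # grasp point at axial coordinate g; tool pitch 16 deg from vertical
    r=Rs*R.from_euler("y",-D)*R.from_euler("x",np.pi)
    return O+AX*g+LOW*3.5*k+r.apply([0,0,19]), r
def place(x,y,h,yaw=YT): # beaker upright, grasp point h above the row floor (floor z=5)
    r=R.from_euler("z",yaw)*R.from_euler("y",D)*R.from_euler("x",np.pi)
    return T*[1,1,0]+R.from_euler("z",YT).apply([x,y,0])+[0,0,5+h]+r.apply([0,0,19]), r
E
python3 -c "
from g import *
plan(*nest(138,2))
p,r=nest(138,2); print('axis in tool',r.inv().apply(AX))"
```

```text
at [ 450.37 -116.91  156.83] [-3.14 -0.54 -0.3 ] t 5.1 w 92.15055268055448 F [0.54 0.04 0.27] q [-0.49  0.1   2.24  0.37  0.28  1.05]
goal [ 444.85 -111.97  143.06] shift now [-0.43 -0.1   0.28] turn [-0.04 -3.79  0.03] shift after turn [-0.34 -0.1   0.38]
axis in tool [-0.28  0.   -0.96]
```

```bash
python3 -m pendant '[0,0,0,0,-0.95,0,-1,0,0,0,0,-0.95,0,-1,0,0,0,0,-0.95,0,-1,0,0,0,0,-0.95,0,-1,0,0,0,0,0,0,-1]'
python3 -c "
from g import *
plan(*nest(138,2))"
```

```text
time: 5.6
tool_pos: [451.6, -117.4, 157.9]
tcp_rot: [-3.14, -0.281, -0.297]
contact_force: [0.4, 0.4, -0.3]
grip_width: 91.6
finger_force: 0.0
at [ 451.59 -117.4   157.95] [-3.14 -0.28 -0.3 ] t 5.6 w 91.64536138614193 F [ 0.38  0.43 -0.26] q [-0.45  0.18  2.01  0.07  0.68  1.37]
goal [ 444.85 -111.97  143.06] shift now [-0.39 -0.11  0.4 ] turn [-0.03 -0.02  0.04] shift after turn [-0.39 -0.11  0.4 ]
```

```bash
python3 -m pendant '[-0.2,-0.06,0.1,0,0,0,-1,-0.19,-0.05,0.15,0,0,0,-1,0,0,0.15,0,0,0,-1,0,0,0,0,0,0,-1,0,0,0,0,0,0,0,0,0,0,0,0,0,0,0,0,0,0,0,0,1,0,0,0,0,0,0,1,0,0,0,0,0,0,1,0,0,0,0,0,0,1,0,0,0,0,0,0,1,0,0,0,0,0,0,1]'
python3 -c "
from g import *
plan(*nest(138,2))"
```

```text
time: 6.8
tool_pos: [443.4, -111.1, 141.9]
tcp_rot: [-3.139, -0.279, -0.298]
contact_force: [-1.1, -1.2, -0.3]
grip_width: 32.0
finger_force: 0.4
at [ 443.44 -111.14  141.89] [-3.14 -0.28 -0.3 ] t 6.8 w 32.0455120122551 F [-1.12 -1.15 -0.25] q [-0.44  0.19  2.06  0.07  0.62  1.37]
goal [ 444.85 -111.97  143.06] shift now [ 0.06  0.01 -0.02] turn [-0.04  0.01  0.03] shift after turn [ 0.06  0.01 -0.02]
```

```bash
python3 -m pendant '[0,0,0,0,0,0,1,0,0,0,0,0,0,1,-0.056,0,-0.19,0,0,0,1,-0.084,0,-0.288,0,0,0,1,-0.112,0,-0.384,0,0,0,1,-0.112,0,-0.384,0,0,0,1,-0.112,0,-0.384,0,0,0,1,-0.112,0,-0.384,0,0,0,1,-0.14,0,-0.48,0,0,0,1,-0.14,0,-0.48,0,0,0,1,-0.14,0,-0.48,0,0,0,1,0,0,0,0,0,0,1]'
python3 -c "
from g import *
plan(*nest(138,2))
s=capture('side')[:,:,::-1];t=capture('top')[:,:,::-1]
cv2.imwrite('pics/c3.png',cv2.resize(np.hstack([s[150:240,260:360],t[190:280,250:350]]),None,fx=4,fy=4,interpolation=cv2.INTER_CUBIC))"
```

```text
time: 8.0
tool_pos: [388.2, -94.4, 235.3]
tcp_rot: [-3.14, -0.282, -0.298]
contact_force: [0.7, -0.3, -1.8]
grip_width: 30.7
finger_force: 29.9
at [388.18 -94.42 235.32] [-3.14 -0.28 -0.3 ] t 8.0 w 30.71756408501834 F [ 0.66 -0.27 -1.84] q [-0.47 -0.06  2.02  0.06  0.9   1.36]
goal [ 444.85 -111.97  143.06] shift now [1.04 0.01 3.5 ] turn [-0.03 -0.05  0.03] shift after turn [1.05 0.   3.5 ]
```

View pics/c3.png

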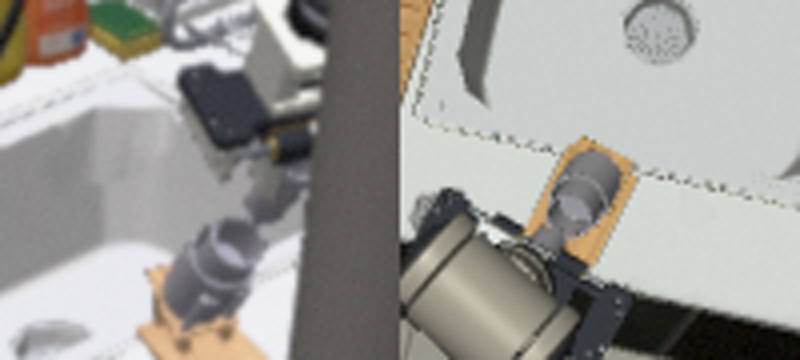

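```bash
python3 -c "
from g import *
plan(*place(-50,-75,150,YS))"
```

```text
at [388.22 -94.44 233.63] [-3.14 -0.28 -0.3 ] t 8.1 w 30.604046357441295 F [-0.8  -0.13 -1.36] q [-0.47 -0.06  2.03  0.06  0.9   1.36]
goal [574.26 113.33 136.74] shift now [ 2.85 -8.43  4.2 ] turn [-0.03 -8.01  0.04] shift after turn [ 4.62 -8.45  2.04]
```

```bash
python3 -m pendant '[0,-0.3,0,0,-0.4,0,1,0,-0.6,0,0,-0.6,0,1,0,-0.8,0,0,-0.7,0,1,0,-0.8,0,0,-0.7,0,1,0,-0.8,0,0,-0.7,0,1,0,-0.8,0,0,-0.7,0,1,0,-0.8,0,0,-0.7,0,1,0,-0.8,0,0,-0.7,0,1,0,-0.8,0,0,-0.7,0,1,0,-0.8,0,0,-0.7,0,1,0,-0.75,0,0,-0.7,0,1,0,-0.4,0,0,-0.7,0,1]'
python3 -c "
from g import *
plan(*place(-50,-75,150,YS))"
```

```text
time: 9.3
tool_pos: [462.9, 149.5, 232.6]
tcp_rot: [-3.139, 0.283, -0.295]
contact_force: [-0.7, 0.5, -1.3]
grip_width: 30.7
finger_force: 29.9
at [462.9  149.54 232.61] [-3.14  0.28 -0.3 ] t 9.3 w 30.651040425422394 F [-0.65  0.54 -1.29] q [0.08 0.41 1.43 0.11 1.56 1.94]
goal [574.26 113.33 136.74] shift now [4.64 0.08 1.98] turn [-0.01  0.06  0.06] shift after turn [4.63 0.06 2.  ]
```

```bash
python3 -m pendant '[0.3,0,0.15,0,0,0,1,0.6,0,0.25,0,0,0,1,0.6,0.02,0.25,0,0,0,1,0.6,0.02,0.25,0,0,0,1,0.6,0.02,0.25,0,0,0,1,0.6,0.02,0.25,0,0,0,1,0.6,0,0.25,0,0,0,1,0.5,0,0.25,0,0,0,1,0.23,0,0.1,0,0,0,1,0,0,0,0,0,0,1]'
python3 -c "
from g import *
plan(*place(-50,-75,77,YS))
s=capture('side')[:,:,::-1];t=capture('top')[:,:,::-1]
cv2.imwrite('pics/c4.png',cv2.resize(np.hstack([s[190:300,160:270],t[140:250,190:300]]),None,fx=3.6,fy=3.6,interpolation=cv2.INTER_CUBIC))"
```

```text
time: 10.3
tool_pos: [573.6, 110.7, 136.2]
tcp_rot: [-3.14, 0.282, -0.298]
contact_force: [-0.2, -0.3, -0.7]
grip_width: 30.4
finger_force: 29.9
at [573.56 110.69 136.22] [-3.14  0.28 -0.3 ] t 10.3 w 30.411071174284675 F [-0.24 -0.25 -0.75] q [0.01 0.68 1.24 0.09 1.49 1.86]
goal [574.26 113.33  63.74] shift now [ 0.67 -0.09  2.32] turn [-0.01  0.03  0.03] shift after turn [ 0.66 -0.09  2.32]
```

View pics/c4.png

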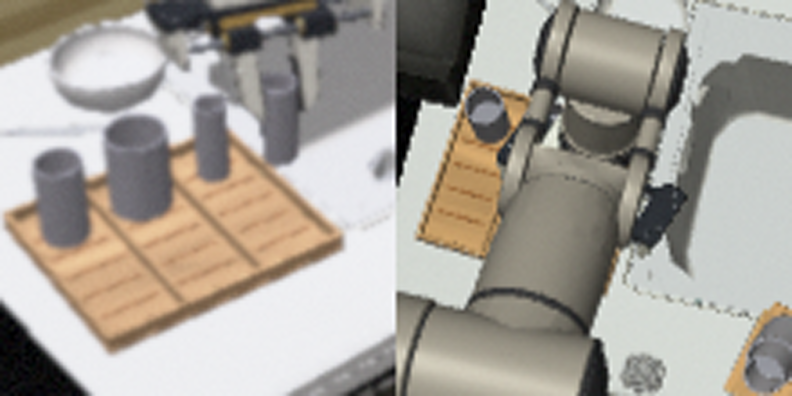

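```bash
python3 -m pendant '[0.08,-0.04,0.29,0,0,0,1,0.08,-0.05,0.29,0,0,0,1,0.085,0,0.29,0,0,0,1,0.085,0,0.29,0,0,0,1,0.085,0,0.29,0,0,0,1,0.085,0,0.29,0,0,0,1,0.08,0,0.29,0,0,0,1,0.08,0,0.29,0,0,0,1,0,0,0,0,0,0,1]'
python3 -c "
from g import *
plan(*place(-50,-75,70,YS))"
```

```text
time: 11.3
tool_pos: [573.5, 114.3, 63.8]
tcp_rot: [-3.14, 0.283, -0.297]
contact_force: [0.1, -0.2, -0.5]
grip_width: 31.0
finger_force: 29.9
at [573.52 114.31  63.78] [-3.14  0.28 -0.3 ] t 11.3 w 31.03233841944157 F [ 0.07 -0.21 -0.51] q [0.02 0.76 1.31 0.09 1.34 1.85]
goal [574.26 113.33  56.74] shift now [0.1  0.02 0.22] turn [-0.01  0.05  0.04] shift after turn [0.1  0.02 0.22]
```

```bash
for i in 1; do python3 -m pendant '[0.019,0,0.064,0,0,0,1,0.019,0,0.064,0,0,0,1,0,0,0,0,0,0,1]'; done; python3 -m pendant '[0.019,0,0.064,0,0,0,1,0,0,0,0,0,0,1]'|grep -E "pos|contact"
```

```text
time: 11.6
tool_pos: [574.5, 114.4, 61.4]
tcp_rot: [-3.139, 0.28, -0.297]
contact_force: [0.4, -0.4, -0.4]
grip_width: 30.7
finger_force: 29.9
tool_pos: [574.4, 114.4, 59.3]
contact_force: [-1.0, -0.3, -0.0]
```

```bash
python3 -m pendant '[0.014,0,0.048,0,0,0,1,0,0,0,0,0,0,1]'|grep -E "pos|contact"; python3 -m pendant '[0.014,0,0.048,0,0,0,1,0,0,0,0,0,0,1]'|grep -E "pos|contact"
```

```text
tool_pos: [574.4, 114.4, 57.7]
contact_force: [-0.1, -0.4, 0.5]
tool_pos: [574.7, 114.3, 57.3]
contact_force: [-1.1, -0.4, 4.5]
```

```bash
python3 -m pendant '[0.01,0,0.032,0,0,0,1,0,0,0,0,0,0,1]'|grep -E "pos|contact"
```

```text
tool_pos: [574.9, 114.3, 57.2]
contact_force: [-0.7, -0.9, 9.8]
```

```bash
python3 -m pendant '[0,0,0,0,0,0,0.2,0,0,0,0,0,0,0,0,0,0,0,0,0,-0.3,0,0,0,0,0,0,-0.4,0,0,0,0,0,0,-0.4,-0.056,0,-0.19,0,0,0,-0.4,-0.112,0,-0.384,0,0,0,-0.4,-0.2,0,-0.68,0,0,0,-0.4,-0.25,0,-0.86,0,0,0,-0.5,-0.25,0,-0.86,0,0,0,-0.8,-0.25,0,-0.86,0,0,0,-1,0,0,0,0,0,0,-1]'
python3 -c "
from g import *
plan(*nest(180,1))
for n in('side','top'):
    cv2.imwrite(f'pics/{n}5.png',capture(n)[:,:,::-1])
    for t in ('small_beaker','medium_beaker','small_model'):
        print(n,t,[(x['location'],x['score']) for x in pinpoint(n,t)[:3]])
print(proj('side',[place(-50,-75,0)[0]*[1,1,0]]))
print(proj('side',[O+AX*34+LOW*3.5]))"
```

```text
time: 13.6
tool_pos: [576.0, 114.4, 180.3]
tcp_rot: [-3.136, 0.272, -0.296]
contact_force: [0.1, 0.6, 0.0]
grip_width: 88.2
finger_force: 0.0
at [575.96 114.4  180.28] [-3.14  0.27 -0.3 ] t 13.6 w 88.21620980041627 F [0.08 0.55 0.01] q [0.02 0.64 1.19 0.09 1.57 1.87]
goal [ 426.43 -106.27  180.53] shift now [-2.53  8.49  0.65] turn [-0.07  7.89  0.04] shift after turn [-2.49  8.5  -0.72]
side small_beaker [([238.2, 252.4], 0.6)]
side medium_beaker []
side small_model [([216.9, 237.4], 0.56)]
top small_beaker []
top medium_beaker [([296.7, 236.1], 0.47)]
top small_model []
[[238.9  256.64]]
[[312.14 220.73]]
```

```bash
python3 -m pendant '[-0.21,0.71,0,0,0.66,0,-1,-0.21,0.71,0,0,0.66,0,-1,-0.21,0.71,0,0,0.66,0,-1,-0.21,0.71,0,0,0.66,0,-1,-0.21,0.71,0,0,0.66,0,-1,-0.21,0.71,0,0,0.66,0,-1,-0.21,0.71,0,0,0.66,0,-1,-0.21,0.71,0,0,0.66,0,-1,-0.21,0.71,0,0,0.66,0,-1,-0.21,0.71,0,0,0.66,0,-1,-0.21,0.7,0,0,0.65,0,-1,0,0,0,0,0,0,-1]'
cat >> g.py <<'E'
def check(n,t,o,r,ax=(0,0,1)): # refine standing position, compare with mask: IoU
    capture(n); q=regions_of(n,t)
    for e in q[:2]:
        ys,xs=np.nonzero(e["pixels"]); print(n,t,round(e["score"],2),"mask box",xs.min(),xs.max(),ys.min(),ys.max(),e["pixels"].sum())
    ax=np.array(ax,float);u=np.cross(ax,[0,1,.3]);u/=np.linalg.norm(u);v=np.cross(ax,u);a=np.linspace(0,6.28,40)
    ring=r*(np.outer(np.cos(a),u)+np.outer(np.sin(a),v)); p=proj(n,np.r_[o+ring,o+ax*80+ring])
    print("  model box",p[:,0].min(),p[:,0].max(),p[:,1].min(),p[:,1].max(),cv2.contourArea(cv2.convexHull(p.astype(np.float32))))
E
python3 -c "
from g import *
plan(*nest(104,1))
o=place(-50,-75,0)[0]*[1,1,0]; o=T*[1,1,0]+R.from_euler('z',YT).apply([-50,-75,5])
check('side','small_beaker',o,16); check('side','medium_beaker',O+AX*34+LOW*3.5,22.5,AX); check('top','medium_beaker',O+AX*34+LOW*3.5,22.5,AX)"
```

```text
time: 15.2
tool_pos: [437.6, -90.2, 177.4]
tcp_rot: [-3.14, -0.225, -0.3]
contact_force: [0.1, 0.0, -0.3]
grip_width: 92.0
finger_force: 0.0
at [437.59 -90.21 177.38] [-3.14 -0.22 -0.3 ] t 15.2 w 91.9818122234141 F [ 0.15  0.03 -0.3 ] q [-0.39  0.14  1.98  0.03  0.8   1.46]
goal [ 464.9  -118.17  116.08] shift now [0.66 0.63 2.25] turn [-0.03  0.78  0.  ] shift after turn [0.54 0.62 2.28]
  model box 231.78129592189146 242.98801526591257 231.35191731990403 257.80921585034775 257.40721981565
side medium_beaker 0.79 mask box 308 326 204 221 261
  model box 305.45379774742145 326.1959958830477 203.78473928387513 227.11139130003036 315.90470672561787
top medium_beaker 0.44 mask box 290 300 234 243 71
  model box 285.33399673217565 301.27039221761714 232.1045949339873 249.39451344291854 187.34738966659643
```

```bash
python3 -m pendant '[0,0.31,0,0,0.39,0,-1,0,0.31,0,0,0.39,0,-1,0.09,0,0.38,0,0,0,-1,0.09,0,0.38,0,0,0,-1,0.09,0,0.38,0,0,0,-1,0.09,0,0.38,0,0,0,-1,0.09,0,0.38,0,0,0,-1,0.09,0,0.38,0,0,0,-1,0,0,0,0,0,0,-1]'
python3 -c "
from g import *
plan(*nest(104,1))"
```

```text
time: 16.4
tool_pos: [467.5, -117.0, 115.0]
tcp_rot: [-3.139, -0.278, -0.298]
contact_force: [0.4, -0.0, 0.1]
grip_width: 92.3
finger_force: 0.0
at [ 467.46 -117.    115.  ] [-3.14 -0.28 -0.3 ] t 16.4 w 92.31993333588012 F [ 0.43 -0.01  0.12] q [-0.43  0.27  2.03  0.07  0.56  1.38]
goal [ 464.9  -118.17  116.08] shift now [-0.06  0.06 -0.05] turn [-0.05  0.02  0.03] shift after turn [-0.06  0.06 -0.05]
```

```bash
python3 -m pendant '[-0.06,0.06,-0.05,0,0,0,-1,0,0,0,0,0,0,-0.3,0,0,0,0,0,0,-0.1,0,0,0,0,0,0,0.5,0,0,0,0,0,0,1,0,0,0,0,0,0,1,0,0,0,0,0,0,1,0,0,0,0,0,0,1,0,0,0,0,0,0,1,0,0,0,0,0,0,1]'
```

```text
time: 17.4
tool_pos: [465.0, -118.2, 117.7]
tcp_rot: [-3.139, -0.281, -0.298]
contact_force: [-0.4, 1.6, 1.4]
grip_width: 44.9
finger_force: 29.9
```

```bash
python3 -m pendant '[-0.056,0,-0.19,0,0,0,1,-0.084,0,-0.288,0,0,0,1,-0.112,0,-0.384,0,0,0,1,-0.112,0,-0.384,0,0,0,1,-0.112,0,-0.384,0,0,0,1,-0.112,0,-0.384,0,0,0,1,-0.14,0,-0.48,0,0,0,1,-0.14,0,-0.48,0,0,0,1,-0.14,0,-0.48,0,0,0,1,-0.14,0,-0.48,0,0,0,1,-0.14,0,-0.48,0,0,0,1,0,0,0,0,0,0,1]'
python3 -c "
from g import *
plan(*place(-50,75,150,YS))
check('side','large_beaker',O,29,AX); check('side','medium_beaker',O+AX*150,22.5,AX)
check('side','small_beaker',T*[1,1,0]+R.from_euler('z',YT).apply([-50,-75,5]),16)"
```

```text
time: 18.6
tool_pos: [394.2, -96.9, 236.2]
tcp_rot: [-3.14, -0.284, -0.298]
contact_force: [-0.2, -0.0, -1.3]
grip_width: 45.4
finger_force: 29.9
at [394.17 -96.93 236.2 ] [-3.14 -0.28 -0.3 ] t 18.6 w 45.38606617050384 F [-0.23 -0.   -1.28] q [-0.47 -0.05  2.01  0.06  0.9   1.37]
goal [583.11 263.07 136.74] shift now [  1.47 -13.31   3.9 ] turn [-0.02 -8.07  0.04] shift after turn [  3.29 -13.32   2.51]
side large_beaker 0.57 mask box 300 324 206 230 414
  model box 300.4672100811335 324.5366493482977 205.62558676511938 232.04784432257318 437.66533993929625
side medium_beaker 0.69 mask box 318 336 187 207 222
  model box 315.16055260550377 337.7768870386642 185.4366777794716 210.9899124150442 372.1668450331781
side small_beaker 0.49 mask box 168 184 231 258 374
  model box 231.78129592189146 242.98801526591257 231.35191731990403 257.80921585034775 257.40721981565
```

```bash
python3 -m pendant '[0,-0.4,0,0,-0.4,0,1,0,-0.8,0,0,-0.6,0,1,0,-1,0,0,-0.7,0,1,0,-1,0,0,-0.7,0,1,0,-1,0,0,-0.7,0,1,0,-1,0,0,-0.7,0,1,0,-1,0,0,-0.7,0,1,0,-1,0,0,-0.7,0,1,0,-1,0,0,-0.7,0,1,0,-1,0,0,-0.7,0,1,0,-1,0,0,-0.7,0,1,0,-1,0,0,-0.7,0,1]'
python3 -m pendant '[0.2,-0.8,0.05,0,0,0,1,0.4,-0.8,0.1,0,0,0,1,0.5,-0.5,0.3,0,0,0,1,0.6,0,0.5,0,0,0,1,0.6,0,0.5,0,0,0,1,0.5,0,0.5,0,0,0,1,0.3,0,0.3,0,0,0,1,0.19,0,0.2,0,0,0,1,0,0,0,0,0,0,1]'
python3 -c "
from g import *
plan(*place(-50,75,150,YS))"
```

```text
time: 20.1
tool_pos: [493.2, 225.7, 234.0]
tcp_rot: [-3.14, 0.28, -0.297]
contact_force: [0.5, -0.6, -2.0]
grip_width: 44.8
finger_force: 29.9
time: 21.0
tool_pos: [582.6, 262.7, 136.1]
tcp_rot: [-3.14, 0.28, -0.297]
contact_force: [-0.5, -0.1, -2.1]
grip_width: 44.9
finger_force: 29.9
at [582.57 262.68 136.06] [-3.14  0.28 -0.3 ] t 21.0 w 44.898907634876934 F [-0.5  -0.09 -2.08] q [0.23 0.76 1.08 0.14 1.54 2.08]
goal [583.11 263.07 136.74] shift now [ 0.01 -0.02 -0.03] turn [-0.01  0.    0.04] shift after turn [ 0.01 -0.02 -0.03]
```

```bash
python3 -m pendant '[0.082,-0.02,0.28,0,0,0,1,0.082,0,0.28,0,0,0,1,0.082,0,0.28,0,0,0,1,0.082,0,0.28,0,0,0,1,0.082,0,0.28,0,0,0,1,0.082,0,0.28,0,0,0,1,0.082,0,0.28,0,0,0,1,0.082,0,0.28,0,0,0,1,0.028,0,0.096,0,0,0,1,0,0,0,0,0,0,1]'|grep -E "pos|contact"; python3 -m pendant '[0.014,0,0.048,0,0,0,1,0,0,0,0,0,0,1]'|grep -E "pos|contact"
```

```text
tool_pos: [583.2, 263.4, 63.7]
contact_force: [-0.2, -0.4, -1.7]
tool_pos: [583.6, 263.5, 63.1]
contact_force: [0.2, 0.4, -0.9]
```

```bash
python3 -m pendant '[0.014,0,0.048,0,0,0,1,0,0,0,0,0,0,1]'|grep -E "pos|contact"; python3 -m pendant '[0.014,0,0.048,0,0,0,1,0,0,0,0,0,0,1]'|grep -E "pos|contact"
```

```text
tool_pos: [583.4, 263.5, 61.4]
contact_force: [0.1, -0.4, -1.3]
tool_pos: [583.3, 263.5, 59.7]
contact_force: [1.4, 0.2, -2.3]
```

```bash
python3 -m pendant '[0.01,0,0.032,0,0,0,1,0,0,0,0,0,0,1]'|grep -E "pos|contact"; python3 -m pendant '[0.01,0,0.032,0,0,0,1,0,0,0,0,0,0,1]'|grep -E "pos|contact"
```

```text
tool_pos: [583.6, 263.5, 59.2]
contact_force: [-0.4, -0.7, 1.8]
tool_pos: [583.9, 263.5, 59.1]
contact_force: [-0.8, -0.6, 6.0]
```

```bash
python3 -m pendant '[0.01,0,0.032,0,0,0,1,0,0,0,0,0,0,1]'|grep -E "pos|contact"
```

```text
tool_pos: [584.1, 263.5, 59.0]
contact_force: [-1.1, -1.9, 11.7]
```

```bash
python3 -m pendant '[0,0,0,0,0,0,-0.1,0,0,0,0,0,0,-0.3,0,0,0,0,0,0,-0.5,0,0,0,0,0,0,-0.5,0,0,0,0,0,0,-0.5,-0.056,0,-0.19,0,0,0,-0.5,-0.112,0,-0.384,0,0,0,-0.5,-0.2,0,-0.68,0,0,0,-0.5,-0.25,0,-0.86,0,0,0,-0.5,-0.25,0,-0.86,0,0,0,-0.8,-0.25,0,-0.86,0,0,0,-1,0,0,0,0,0,0,-1]'
python3 -c "
from g import *
plan(*nest(130,0))
tr=lambda y:T*[1,1,0]+R.from_euler('z',YT).apply([-50,y,5])
check('side','medium_beaker',tr(75),22.5)
check('side','small_beaker',tr(-75),16)
check('side','large_beaker',O,29,AX)"
```

```text
time: 24.4
tool_pos: [584.7, 264.0, 182.2]
tcp_rot: [-3.134, 0.27, -0.295]
contact_force: [0.8, 0.2, 0.2]
grip_width: 87.9
finger_force: 0.0
at [584.7  264.   182.18] [-3.13  0.27 -0.3 ] t 24.4 w 87.94235404506263 F [0.79 0.2  0.23] q [0.23 0.73 1.02 0.14 1.62 2.09]
goal [ 454.57 -114.98  139.98] shift now [-0.08 13.36  1.38] turn [-0.1   7.87  0.04] shift after turn [-0.78 13.35  1.24]
side medium_beaker 0.77 mask box 186 202 247 276 406
  model box 186.19312182432913 203.75718453809114 247.79903760624347 278.13231366069914 431.11913887702394
side small_beaker 0.66 mask box 232 242 232 255 219
  model box 231.78129592189146 242.98801526591257 231.35191731990403 257.80921585034775 257.40721981565
  model box 300.4672100811335 324.5366493482977 205.62558676511938 232.04784432257318 437.66533993929625
```

```bash
python3 -m pendant '[-0.03,0.7,0,0,0.5,0,-1,-0.04,1,0,0,0.7,0,-1,-0.04,1,0,0,0.7,0,-1,-0.04,1,0,0,0.7,0,-1,-0.04,1,0,0,0.7,0,-1,-0.04,1,0,0,0.7,0,-1,-0.04,1,0,0,0.7,0,-1,-0.04,1,0,0,0.7,0,-1,-0.04,1,0,0,0.7,0,-1,-0.04,1,0,0,0.7,0,-1,-0.04,1,0,0,0.7,0,-1,-0.03,1,0,0,0.37,0,-1]'
python3 -m pendant '[0,0.8,0,0,0,0,-1,0,0.6,0,0,0,0,-1,0,0.2,0,0,0,0,-1,0,0,0,0,0,0,-1]'
python3 -c "
from g import *
plan(*nest(130,0)); plan(*nest(66,0))
check('side','large_beaker',O,29,AX); check('top','large_beaker',O,29,AX)"
```

```text
time: 25.9
tool_pos: [465.5, -68.8, 175.4]
tcp_rot: [-3.14, -0.271, -0.297]
contact_force: [0.0, 0.2, -0.7]
grip_width: 91.5
finger_force: 0.0
time: 26.3
tool_pos: [452.6, -114.5, 175.7]
tcp_rot: [-3.139, -0.271, -0.3]
contact_force: [0.6, -0.7, 0.7]
grip_width: 91.8
finger_force: 0.0
at [ 452.57 -114.48  175.66] [-3.14 -0.27 -0.3 ] t 26.3 w 91.78232992193831 F [ 0.58 -0.69  0.74] q [-0.44  0.15  1.98  0.06  0.74  1.39]
goal [ 454.57 -114.98  139.98] shift now [-0.25 -0.    1.16] turn [-0.04  0.12  0.  ] shift after turn [-0.26 -0.    1.16]
at [ 452.57 -114.48  175.66] [-3.14 -0.27 -0.3 ] t 26.3 w 91.78232992193831 F [ 0.58 -0.69  0.74] q [-0.44  0.15  1.98  0.06  0.74  1.39]
goal [ 486.97 -125.     85.71] shift now [0.35 0.   3.21] turn [-0.04  0.12  0.  ] shift after turn [ 0.33 -0.    3.21]
side large_beaker 0.81 mask box 300 324 206 230 407
side large_beaker 0.37 mask box 396 418 173 204 586
  model box 300.4672100811335 324.5366493482977 205.62558676511938 232.04784432257318 437.66533993929625
top large_beaker 0.6 mask box 291 303 228 240 121
  model box 286.2364443604484 305.04799871155205 227.3934740564789 247.4441554676537 267.1480718271341
```

```bash
python3 -m pendant '[-0.25,0,0.4,0,0.1,0,-1,0,0,0.4,0,0,0,-1,0,0,0.36,0,0,0,-1,0.1,0,0.35,0,0,0,-1,0.1,0,0.35,0,0,0,-1,0.1,0,0.35,0,0,0,-1,0.1,0,0.35,0,0,0,-1,0.1,0,0.35,0,0,0,-1,0.08,0,0.3,0,0,0,-1,0,0,0,0,0,0,-1]'
python3 -c "
from g import *
plan(*nest(66,0))"
```

```text
time: 27.5
tool_pos: [487.3, -124.4, 85.0]
tcp_rot: [-3.139, -0.277, -0.298]
contact_force: [-0.2, -0.3, 0.7]
grip_width: 91.7
finger_force: 0.0
at [ 487.28 -124.44   84.96] [-3.14 -0.28 -0.3 ] t 27.5 w 91.74410313358733 F [-0.21 -0.3   0.69] q [-0.43  0.36  2.01  0.08  0.49  1.38]
goal [ 486.97 -125.     85.71] shift now [ 0.    0.02 -0.03] turn [-0.04  0.04  0.03] shift after turn [ 0.    0.02 -0.03]
```

```bash
python3 -m pendant '[0,0,0,0,0,0,-0.6,0,0,0,0,0,0,-0.4,0,0,0,0,0,0,-0.2,0,0,0,0,0,0,0.2,0,0,0,0,0,0,1,0,0,0,0,0,0,1,0,0,0,0,0,0,1,0,0,0,0,0,0,1]'
python3 -m pendant '[0,0,0,0,0,0,1,-0.056,0,-0.19,0,0,0,1,-0.084,0,-0.288,0,0,0,1,-0.112,0,-0.384,0,0,0,1,-0.112,0,-0.384,0,0,0,1,-0.112,0,-0.384,0,0,0,1,-0.112,0,-0.384,0,0,0,1,-0.14,0,-0.48,0,0,0,1,-0.14,0,-0.48,0,0,0,1,-0.14,0,-0.48,0,0,0,1,-0.14,0,-0.48,0,0,0,1,-0.14,0,-0.48,0,0,0,1]'
python3 -m pendant '[0,0,-0.4,0,0,0,1,0,0,-0.5,0,0,0,1,0,0,-0.5,0,0,0,1,0,0,-0.3,0,0,0,1,0,0,0,0,0,0,1]'
python3 -c "
from g import *
plan(*place(-50,0,150,YT-.7));plan(*place(-50,0,150,YS))
check('side','large_beaker',O+AX*130,29,AX)"
```

```text
time: 28.3
tool_pos: [487.6, -124.3, 86.6]
tcp_rot: [-3.139, -0.279, -0.298]
contact_force: [0.2, 4.0, 5.9]
grip_width: 58.2
finger_force: 29.9
time: 29.5
tool_pos: [415.7, -102.7, 203.7]
tcp_rot: [-3.139, -0.278, -0.298]
contact_force: [0.8, -0.8, -2.1]
grip_width: 58.6
finger_force: 29.9
time: 30.0
tool_pos: [403.4, -99.2, 253.2]
tcp_rot: [-3.14, -0.281, -0.298]
contact_force: [-0.1, 0.7, -2.2]
grip_width: 58.4
finger_force: 29.9
at [403.35 -99.17 253.22] [-3.14 -0.28 -0.3 ] t 30.0 w 58.379191071222955 F [-0.11  0.71 -2.21] q [-0.46 -0.05  1.96  0.06  0.96  1.38]
goal [579.89 190.25 136.74] shift now [  1.61 -10.94   4.52] turn [-0.03 -7.87  6.7 ] shift after turn [ -1.21 -11.05   4.39]
at [403.35 -99.17 253.22] [-3.14 -0.28 -0.3 ] t 30.0 w 58.379191071222955 F [-0.11  0.71 -2.21] q [-0.46 -0.05  1.96  0.06  0.96  1.38]
goal [578.68 188.2  136.74] shift now [  1.59 -10.86   4.52] turn [-0.03 -8.02  0.04] shift after turn [  3.72 -10.88   2.97]
side large_beaker 0.6 mask box 317 337 178 200 247
  model box 311.2886355489769 337.6939412524756 186.65667369117696 215.68612433376038 521.5965585254598
```

```bash
python3 -m pendant '[0,-0.4,0,0,-0.4,0,1,0,-0.8,0,0,-0.6,0,1,0,-1,0,0,-0.7,0,1,0,-1,0,0,-0.7,0,1,0,-1,0,0,-0.7,0,1,0,-1,0,0,-0.7,0,1,0,-1,0,0,-0.7,0,1,0,-1,0,0,-0.7,0,1,0,-1,0,0,-0.7,0,1,0,-1,0,0,-0.7,0,1,0,-0.7,0,0,-0.7,0,1,0,-0.4,0,0,-0.7,0,1]'
python3 -c "
from g import *
plan(*place(-50,0,150,YT-.7))"
```

```text
time: 31.3
tool_pos: [494.1, 198.0, 251.1]
tcp_rot: [-3.14, 0.284, -0.295]
contact_force: [-0.2, -0.4, -1.2]
grip_width: 58.5
finger_force: 29.9
at [494.09 198.03 251.12] [-3.14  0.28 -0.3 ] t 31.3 w 58.5319488440698 F [-0.19 -0.43 -1.19] q [0.16 0.48 1.27 0.13 1.64 2.02]
goal [579.89 190.25 136.74] shift now [ 3.77 -0.58  2.88] turn [1.82 0.07 6.38] shift after turn [ 3.22 -1.78  3.04]
```

```bash
python3 -m pendant '[0,0,0,0.26,0.01,0.91,1,0,0,0,0.26,0.01,0.91,1,0,0,0,0.26,0.01,0.91,1,0,0,0,0.26,0.01,0.91,1,0,0,0,0.26,0.01,0.91,1,0,0,0,0.26,0.01,0.91,1,0,0,0,0.26,0.01,0.91,1,0,0,0,0,0,0,1]' | grep rot
python3 -m pendant '[0.2,-0.11,0.1,0,0,0,1,0.4,-0.22,0.3,0,0,0,1,0.4,-0.22,0.38,0,0,0,1,0.4,-0.22,0.38,0,0,0,1,0.4,-0.22,0.38,0,0,0,1,0.4,-0.22,0.38,0,0,0,1,0.4,-0.22,0.38,0,0,0,1,0.4,-0.22,0.38,0,0,0,1,0.22,-0.13,0.3,0,0,0,1,0,0,0,0,0,0,1]'
python3 -c "
from g import *
plan(*place(-50,0,150,YT-.7)); plan(*place(-50,0,75,YT-.7))"
```

```text
tcp_rot: [-3.141, 0.277, -0.761]
time: 33.1
tool_pos: [580.2, 187.7, 137.4]
tcp_rot: [3.141, 0.279, -0.76]
contact_force: [-0.1, -0.2, -1.8]
grip_width: 58.2
finger_force: 29.9
at [580.22 187.73 137.4 ] [ 3.14  0.28 -0.76] t 33.1 w 58.17417894225036 F [-0.14 -0.15 -1.81] q [0.08 0.67 1.26 0.21 1.4  2.36]
goal [579.89 190.25 136.74] shift now [-0.06 -0.05  0.04] turn [ 0.01 -0.   -0.02] shift after turn [-0.06 -0.05  0.04]
at [580.22 187.73 137.4 ] [ 3.14  0.28 -0.76] t 33.1 w 58.17417894225036 F [-0.14 -0.15 -1.81] q [0.08 0.67 1.26 0.21 1.4  2.36]
goal [579.89 190.25  61.74] shift now [ 0.63 -0.06  2.44] turn [ 0.01 -0.   -0.02] shift after turn [ 0.63 -0.05  2.44]
```

```bash
python3 -m pendant '[0.03,-0.05,0.28,0,0,0,1,0.074,0,0.283,0,0,0,1,0.082,0,0.283,0,0,0,1,0.082,0,0.283,0,0,0,1,0.082,0,0.283,0,0,0,1,0.082,0,0.283,0,0,0,1,0.082,0,0.283,0,0,0,1,0,0,0,0,0,0,1]'|grep -E "pos|contact"
python3 -m pendant '[0.037,0,0.128,0,0,0,1,0,0,0,0,0,0,1]'|grep -E "pos|contact"
```

```text
tool_pos: [579.9, 190.0, 77.5]
contact_force: [0.3, -0.8, -1.6]
tool_pos: [580.8, 190.1, 74.9]
contact_force: [0.9, 0.5, -2.7]
```

```bash
python3 -m pendant '[0.037,0,0.128,0,0,0,1,0,0,0,0,0,0,1]'|grep -E "pos|contact"
python3 -m pendant '[0.037,0,0.128,0,0,0,1,0,0,0,0,0,0,1]'|grep -E "pos|contact"
```

```text
tool_pos: [580.7, 190.1, 70.8]
contact_force: [-0.7, 0.4, -1.7]
tool_pos: [580.6, 190.1, 66.6]
contact_force: [-0.4, -0.2, -1.3]
```

```bash
python3 -m pendant '[0.037,0,0.128,0,0,0,1,0.037,0,0.128,0,0,0,1,0,0,0,0,0,0,1]'|grep -E "pos|contact"
python3 -m pendant '[0.019,0,0.064,0,0,0,1,0,0,0,0,0,0,1]'|grep -E "pos|contact"
python3 -m pendant '[0.01,0,0.032,0,0,0,1,0,0,0,0,0,0,1]'|grep -E "pos|contact"
```

```text
tool_pos: [580.4, 190.0, 58.3]
contact_force: [0.4, 0.1, -1.6]
tool_pos: [580.8, 190.0, 56.9]
contact_force: [0.3, 0.5, -1.6]
tool_pos: [580.9, 190.0, 56.1]
contact_force: [-0.2, -0.5, -1.5]
```

```bash
python3 -m pendant '[0.01,0,0.032,0,0,0,1,0,0,0,0,0,0,1]'|grep -E "pos|contact"
python3 -m pendant '[0.01,0,0.032,0,0,0,1,0,0,0,0,0,0,1]'|grep -E "pos|contact"
```

```text
tool_pos: [580.9, 190.0, 55.0]
contact_force: [0.2, -0.7, -1.0]
tool_pos: [581.2, 189.9, 54.6]
contact_force: [-0.3, -0.6, 2.5]
```

```bash
python3 -m pendant '[0.01,0,0.032,0,0,0,1,0,0,0,0,0,0,1]'|grep -E "pos|contact"
```

```text
tool_pos: [581.4, 189.8, 54.5]
contact_force: [-1.1, -2.2, 8.4]
```

```bash
python3 -m pendant '[0,0,0,0,0,0,-0.35,0,0,0,0,0,0,-0.5,0,0,0,0,0,0,-0.65,0,0,0,0,0,0,-0.65,0,0,0,0,0,0,-0.65,-0.056,0,-0.19,0,0,0,-0.65,-0.112,0,-0.384,0,0,0,-0.65,-0.2,0,-0.68,0,0,0,-0.65,-0.25,0,-0.86,0,0,0,-0.65,-0.25,0,-0.86,0,0,0,-0.65,-0.25,0,-0.86,0,0,0,-0.65,-0.25,0,-0.86,0,0,0,-0.65]'
python3 -m pendant '[-0.7,0.3,0,0,0,0,-0.65,-1,0.3,0,0,0,0,-0.65,-1,0.3,0,0,0,0,-0.65,-1,0.3,0,0,0,0,-0.65,-1,0.3,0,0,0,0,-0.65,-0.5,0,0,0,0,0,-0.65,0,0,0,0,0,0,-0.65]'
python3 -c "
from g import *
tr=lambda y:T*[1,1,0]+R.from_euler('z',YT).apply([-50,y,5])
for t,y,r in(('small_beaker',-75,16),('medium_beaker',75,22.5),('large_beaker',0,29)): check('side',t,tr(y),r)
s=capture('side')[:,:,::-1];t=capture('top')[:,:,::-1]
cv2.imwrite('pics/c9.png',cv2.resize(np.hstack([s[190:300,160:270],t[140:250,190:300]]),None,fx=3.6,fy=3.6,interpolation=cv2.INTER_CUBIC))"
```

```text
time: 37.0
tool_pos: [579.9, 190.5, 202.2]
tcp_rot: [-3.138, 0.275, -0.759]
contact_force: [0.1, 0.1, 0.0]
grip_width: 76.0
finger_force: 0.0
time: 37.7
tool_pos: [439.6, 262.3, 243.9]
tcp_rot: [-3.136, 0.275, -0.756]
contact_force: [0.1, -0.5, -0.7]
grip_width: 75.9
finger_force: 0.0
side small_beaker 0.61 mask box 232 242 232 255 205
  model box 231.78129592189146 242.98801526591257 231.35191731990403 257.80921585034775 257.40721981565
side medium_beaker 0.76 mask box 186 203 247 277 455
  model box 186.19312182432913 203.75718453809114 247.79903760624347 278.13231366069914 431.11913887702394
side large_beaker 0.89 mask box 207 225 238 268 507
  model box 206.28201525152616 226.97803856294252 237.43982025490052 269.8244429768348 569.4037269626278
```

View pics/c9.png

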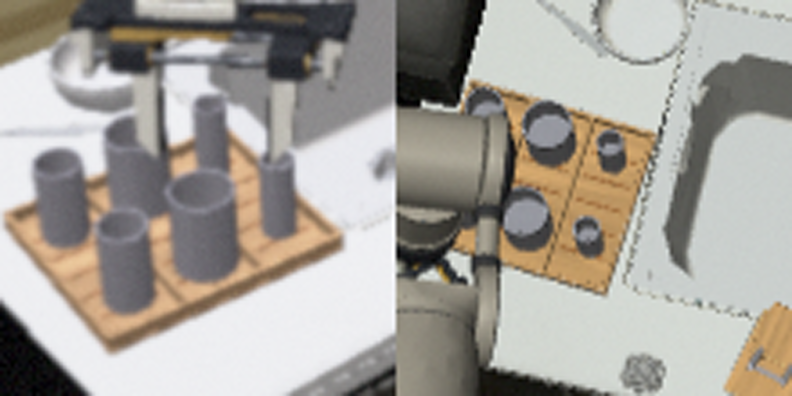

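All three stand upright beside their models, the stand is empty and the gripper is clear.

```bash
python3 -c "
from plant import *
print(close_job())"
```

```text
the job is handed in; nothing more can be done
None
```

I took the three beakers out one at a time, smallest first, set each down upright in the row of its own size, and handed the job in at about 38 s; the hand-in returned no verdict.

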